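# Load a bench slat into the drilling jig

### The job

Load the slat lying askew on the drilling jig: push it back near one end and then the other until its whole long edge lies flat along the fence, slide it along the fence past the open cam until its end butts against the end stop, and then swing the cam's lever round until the cam grips the slat snugly by itself. Do it gently - dressed softwood bruises - and leave the slat flush on fence and stop, the cam tight, and everything else on the bench where it is.

Things in the scene. Friction and masses are not known exactly. Their poses are not given: they have to be found in the camera images.
- fence: The fence: straight wooden bar 450 mm long, 30 thick, 40 high, screwed along the far side of the drilling jig. Origin: inner corner of fence and end stop, on the baseboard's top, 18 mm above the bench. x points into the fence, y along it towards the stop, z up: its face is the plane x = 0, y -415 to 35 mm. The dark fixed baseboard, all things' floor, spans x -190 to 90, y -460 to 40.
- slat: The slat to load: pale dressed softwood 44 x 260 x 28 mm (x, y, z), 0.13 to 0.25 kg, askew before the fence, clear of cam and stop. Origin: centre of its underside; y along it towards its stop end, x towards its fence edge. Slides with 1 to 2 N; the fingers must not press on it with over 20 N. Home, its origin lies at (-22, -130, 0) mm in the fence's frame, axes alike.
- slat_left (a point): Point on the slat: lower corner of its fence edge at the end nearest the stop, (22, 130, 0) mm in the slat's frame.
- slat_right (a point): Point on the slat: lower corner of its fence edge at the other end, (22, -130, 0) mm in the slat's frame.
- cam: Eccentric cam, a wooden disc of 24 mm radius, 26 thick, on an upright bolt 6 mm off its centre (bolt head 37 mm above the baseboard). Origin: bolt axis at the baseboard's top, about 73 mm before the fence face and 80 from the stop face. Its yaw relative to the fence is its turn, 0 to 0.25 rad as found (open: a slat along the fence passes with 4 mm or more to spare), at most 1.9.
- lever_end (a point): Middle of the free end of the cam's lever, 102 mm from the bolt, 16 mm above the baseboard. The lever is a bar 18 mm wide, 7 to 25 mm above the baseboard, leaving the bolt at 145 degrees (anticlockwise from x) in the cam's frame. It closes anticlockwise seen from above: the end comes towards the robot, then away from the stop.
- bush_plate (a point): Centre of the top of the steel drill-bush plate bolted on the fence, 56 x 64 x 8 mm. It overhangs the slat's place by 30 mm from y -172 to -108 in the fence's frame, its underside 40 mm and top 48 mm above the baseboard, bushes and bolt heads up to 54; the slat passes below it.
- cam_bolt (a point): The cam's bolt, top of its head. The hinge turns freely (under 1 N at the lever) until the disc bears on the slat, not before 1.2 rad of turn; then it tightens steeply. 3 to 5 N square to the lever, 80 mm from the bolt, makes it snug, and it stays so by itself; turned on to its end of travel it squeezes the slat with more than 50 N, which bruises it.
- stop_top (a point): Middle of the upper edge of the end stop's working face, (-37, 0, 36) mm in the fence's frame. The end stop is a fixed wooden block 75 mm long in x, 34 wide, 36 high, square to the fence; its working face is the plane y = 0 of the fence's frame, x -75 to 0.
- pencil: Red carpenter's pencil, 12 x 175 x 8 mm, lying on the baseboard behind the fence; origin centre of underside, y along it. Not to be moved.
- offcut: Short offcut of slat, 44 x 70 x 28 mm, lying on the baseboard behind the fence; origin centre of underside. Not to be moved.
- glue: White glue bottle, 64 mm diameter, 170 mm high, standing on the bench right of the jig and the spare slat; origin centre of foot. Not to be moved.
- square: Steel combination square, 300 mm blade along y, lying beyond the jig; origin centre of the blade, underside. Not to be moved.
- tape: Yellow tape measure 38 x 72 x 66 mm on the bench left of the jig; origin centre of underside. Not to be moved.
- driver: Screwdriver 180 mm long lying on the bench right of the jig; origin at its middle, x along it. Not to be moved.
- screws: Grey compartment box for screws, 130 x 180 x 45 mm, left of the jig; origin centre of underside. Not to be moved.
- spare: A second slat of the same size, 44 x 260 x 28 mm, lying flat on the bench to the right of the jig, not on it; origin centre of underside. Not to be moved.

How it is judged:
By the outcome, as a careful person would: the job done as asked, in the order asked, and still so for the second after the job is handed in, with the robot touching nothing.
It also fails if it takes over 72 s, if anything falls off the work surface, if the arm or the gripper's body presses on something with over 40 N, if the wrist force passes 120 N, or if a joint passes its speed limit or range.

### The arm

A 6-joint arm with a two-finger parallel gripper is mounted at the origin on the work surface. World frame = base frame: x ahead of the robot, y to its left, z up, the work surface at z = 0. Lengths are in m, angles in degrees, forces in N, time in s.
With the tool pointing down it reaches from about 0.275 to 0.85 m from the base axis. Payload 5.2 kg.
Tool frame: the origin (TCP) lies midway between the tips of the shut fingers; the grasp point (between the pads) lies 19 mm behind it; z points along the fingers, y is the line along which they close (so a half turn about z gives the same grasp; the last joint's range is limited). The gripper opens to 85 mm and grips with 20 to 120 N. Pads are 22 mm wide; open, the fingers measure 114 mm over their backs; the gripper's body (76 mm by 85 mm) begins 54 mm behind the grasp point. The pads swing forward as they close: fully open they stand 13 mm farther back than shut.
Start: joints at [-78.999, 14.817, 87.949, -0, 77.235, -11.62], TCP at [0.212, -0.508, 0.231] pointing down, gripper open.
Joint ranges: [-179.93, 179.93], [-52.35, 119.4], [10.71, 147.94], [-69.91, 249.91], [12.55, 155.21], [-178.61, 178.61]. Speed limits (degrees/s): [147.25, 147.25, 180, 180, 180, 180].

### API

Orientations are given as [roll, pitch, yaw] about the fixed x, y, z axes, in that order (R = Rz(yaw) Ry(pitch) Rx(roll)).
In Python, from bench import ctrl gives the robot as it stands. The module is installed in compiled form; this text tells all that it offers.
- The arm moves only by the shell command python3 -m creep 'ROWS'. ROWS is a JSON list that holds a single list of rows (three levels of brackets), with 1 to 20 rows, each of 5 numbers: dx, dy, dz in m, then a turn about the tool's z in degrees, then the finger opening in m; each row shifts and turns the commanded pose from where the row before left it, along the tool's axes as they then stand; what a row does not reach is not made up. A row lasts 1/10 s, in which the tool goes at most 0.05 m and 8.59 degrees, less where a joint would pass 70% of its speed; a pose out of reach is approached as far as the arm can. The fingers move at their own pace and stop on an object; the grip force is fixed at half the most. Time passes only in rows, so rows that do not move let the fingers close. It prints the time, the measured TCP pose, the force, the opening and the grip force at its end. Input that does not fit is refused with a message, and nothing moves.
- ctrl.get_state(): the state, without advancing time (a new reading comes with each control period).
- ctrl.get_image(name): name is "scene" or "top" or "wrist"; returns a dict with "image" (480x640x3 uint8, blue, green, red), "intrinsics" (3x3 intrinsics, pixels), "position" and "rotation" of the camera in the world; the wrist camera has in their place "tool_from_camera" (4x4, takes a point from camera to tool coordinates, whose origin is the TCP and whose axes are the flange's). Camera axes: x right, y down, z forward; pixel columns grow to the right and rows downward; lengths in m; the calibration is good to about 2 mm. A picture is of the moment at which its call begins: read the wrist's pose just before it. There is no depth.
- ctrl.finish_job(): hands the job in; it is judged then, once.
Trained networks look in a picture, given as the dict that the camera call returned (one of the last four; its "shot" number tells which), for a name from the list of things; names that differ only in an ending like _2 or _b are one class to them, and where a whole thing is asked for, a point or a joint stands for the part that bears it (a point fixed in the world has none). Each returns a list of dicts, best first, with "p" (0 to 1); they miss things now and then, are a little off and sometimes report something else, mostly with a low value. They report only what shows in the picture. A call takes as long as a camera call.
- ctrl.boxes_of(name, picture): "bbox" ([centre column, centre row, width, height] in pixels, round what is visible of it).
- ctrl.regions_of(name, picture): "pixels" (480x640 bool, what is visible of it) and "bbox" ([centre column, centre row, width, height] in pixels, round what is visible of it).
The state is a dict: "t": time; "joint_pos": joint angles; "joint_vel": joint speeds; "effort": joint torques, N m; "ee_pos": TCP position; "tool_rot": TCP orientation; "force": force on the tool from outside, world axes, zero at the start; "wrist_torque": the same for the moment, N m; "grip_width": finger opening in m; "grasp_force": force on a finger pad.
Only numpy, scipy, OpenCV 4.12 (cv2) and the standard library are available. Lean on these libraries where they do the work, as an engineer would, in place of code of your own. Each camera call takes 0.05 s, during which the arm holds its last target. There are 200 camera calls.

## Working session

There is one attempt and no reset: what is moved stays moved. The work goes in short steps, Python scripts to look and compute and a shell command to move; the robot and the scene stay as the last step left them, time stands still between calls to the robot, and variables do not carry over. Pictures are saved under pics/ and viewed, at most 10 in all, crops included, and the job is handed in when it is done.

```bash
ls; mkdir -p pics; cat > h.py <<'E'
import numpy as np, cv2
from bench import ctrl
from scipy.spatial.transform import Rotation as R
def grab(n):
    s=ctrl.get_state(); p=ctrl.get_image(n)
    if n=='wrist':
        T=np.eye(4); T[:3,:3]=R.from_euler('xyz',s['tool_rot'],degrees=True).as_matrix(); T[:3,3]=s['ee_pos']
        C=T@np.array(p['tool_from_camera']); p['position']=C[:3,3]; p['rotation']=C[:3,:3]
    return p
def ray(p,uv,z):
    uv=np.atleast_2d(np.array(uv,float)); K=np.array(p['intrinsics']); Rm=np.array(p['rotation']); o=np.array(p['position'])
    d=(Rm@np.linalg.inv(K)@np.c_[uv,np.ones(len(uv))].T).T
    return o+d*((z-o[2])/d[:,2])[:,None]
def proj(p,X):
    X=np.atleast_2d(X); c=(np.array(p['rotation']).T@(X-np.array(p['position'])).T).T
    q=(np.array(p['intrinsics'])@c.T).T
    return q[:,:2]/q[:,2:]
E
python3 - <<'E'
from h import *
s=ctrl.get_state(); print({k:np.round(v,3) for k,v in s.items()})
for n in ['top','scene']:
    p=grab(n); cv2.imwrite(f'pics/{n}0.png',p['image']); print(n,np.round(p['position'],3),np.round(p['rotation'],3).tolist(),np.round(p['intrinsics'],1).tolist())
    for k in ['slat','fence','cam','lever_end','cam_bolt','stop_top','slat_left','slat_right','bush_plate']:
        print(k,[(np.round(b['bbox'],1).tolist(),round(b['p'],2)) for b in ctrl.boxes_of(k,p)[:2]])
E
```

```text
pics
{'t': np.float64(0.0), 'joint_pos': array([-7.9000e+01,  1.4860e+01,  8.8012e+01,  1.0000e-03,  7.7234e+01,
       -1.1619e+01]), 'joint_vel': array([ 0.014,  0.034, -0.096,  0.043,  0.039, -0.03 ]), 'effort': array([-0.0000e+00, -4.4603e+01, -2.9057e+01, -0.0000e+00,  1.2000e-02,
        0.0000e+00]), 'ee_pos': array([ 0.211, -0.507,  0.23 ]), 'tool_rot': array([-1.79897e+02, -2.20000e-02,  2.26190e+01]), 'force': array([0.874, 0.396, 0.488]), 'wrist_torque': array([-0.053,  0.012,  0.006]), 'grasp_force': np.float64(0.0), 'grip_width': np.float64(0.085)}
top [ 0.497 -0.038  1.594] [-176.438, 1.0, -90.843] [[552.9, 0.0, 316.9], [0.0, 552.9, 235.3], [0.0, 0.0, 1.0]]
slat [([352.1, 255.2, 93.9, 23.7], 0.84)]
fence [([314.6, 231.2, 165.3, 22.3], 0.9)]
cam [([275.1, 279.2, 27.2, 43.9], 0.75)]
lever_end [([276.3, 278.1, 29.4, 39.0], 0.85)]
cam_bolt [([274.3, 281.4, 35.8, 42.5], 0.7), ([245.3, 257.4, 16.0, 30.7], 0.55)]
stop_top [([245.8, 257.0, 14.8, 30.4], 0.72)]
slat_left [([352.6, 259.6, 92.0, 28.1], 0.65)]
slat_right [([354.6, 261.4, 96.6, 26.5], 0.72), ([156.1, 230.4, 58.6, 62.9], 0.26)]
bush_plate [([167.0, 288.9, 31.4, 23.1], 0.73), ([325.0, 255.2, 183.2, 110.2], 0.66)]
scene [ 1.339 -0.34   1.034] [-140.085, -1.076, 68.059] [[529.4, 0.0, 319.3], [0.0, 529.4, 243.1], [0.0, 0.0, 1.0]]
slat [([346.9, 207.4, 17.6, 38.1], 0.75), ([273.4, 245.8, 102.9, 56.4], 0.74)]
fence [([322.4, 255.6, 174.5, 75.9], 0.64), ([308.8, 253.4, 220.8, 150.7], 0.17)]
cam [([348.4, 208.1, 16.9, 38.6], 0.58)]
lever_end [([347.5, 208.1, 20.2, 40.2], 0.67)]
cam_bolt [([346.0, 207.8, 19.2, 34.8], 0.83), ([137.8, 259.8, 77.8, 12.3], 0.54)]
stop_top [([158.1, 341.8, 126.1, 69.6], 0.45)]
slat_left [([444.4, 172.7, 21.9, 28.8], 0.66), ([273.6, 246.0, 99.9, 54.7], 0.59)]
slat_right [([272.2, 245.7, 99.2, 56.6], 0.78), ([368.4, 255.3, 34.9, 27.4], 0.25)]
bush_plate [([308.7, 255.5, 227.8, 146.8], 0.66), ([349.2, 208.4, 17.8, 39.1], 0.57)]
```

```bash
sed -i "s/    return p$/    else: p['rotation']=R.from_euler('xyz',p['rotation'],degrees=True).as_matrix()\n    return p/" h.py
python3 - <<'E'
from h import *
p=grab('top'); im=p['image'][190:340,210:430]; cv2.imwrite('pics/topc.png',cv2.resize(im,None,fx=3.6,fy=3.6,interpolation=cv2.INTER_CUBIC))
def rect(k,z):
    r=ctrl.regions_of(k,p)
    if not r: print(k,'none'); return
    m=r[0]['pixels'].astype(np.uint8); c,_=cv2.findContours(m,0,2); c=max(c,key=cv2.contourArea)
    b=cv2.boxPoints(cv2.minAreaRect(c)); print(k,round(r[0]['p'],2),m.sum(),b.round(1).tolist(),np.round(ray(p,b,z)[:,:2],4).tolist())
rect('slat',.046);rect('fence',.058);rect('cam',.04);rect('stop_top',.054);rect('lever_end',.04)
E
```

```text
slat 0.71 1405 [[305.79998779296875, 256.1000061035156], [398.6000061035156, 243.8000030517578], [400.70001220703125, 259.6000061035156], [307.8999938964844, 271.79998779296875]] [[0.5355, 0.0193], [0.5658, -0.2405], [0.5218, -0.2453], [0.4915, 0.014]]
fence 0.71 1614 [[308.20001220703125, 225.39999389648438], [395.29998779296875, 218.3000030517578], [396.29998779296875, 230.8000030517578], [309.20001220703125, 237.89999389648438]] [[0.6206, 0.011], [0.6364, -0.2316], [0.6016, -0.2335], [0.5857, 0.0086]]
cam 0.18 359 [[237.0, 243.0], [251.0, 243.0], [251.0, 269.0], [237.0, 269.0]] [[0.5755, 0.2131], [0.5749, 0.1736], [0.5017, 0.1741], [0.5023, 0.2136]]
stop_top 0.59 370 [[235.89999389648438, 243.10000610351562], [249.6999969482422, 242.1999969482422], [251.5, 268.8999938964844], [237.6999969482422, 269.79998779296875]] [[0.5746, 0.214], [0.5766, 0.1754], [0.5019, 0.1709], [0.4999, 0.2095]]
lever_end 0.71 3202 [[125.5, 258.20001220703125], [133.3000030517578, 194.5], [183.6999969482422, 200.60000610351562], [175.89999389648438, 264.3999938964844]] [[0.5374, 0.5292], [0.7182, 0.5082], [0.6982, 0.3643], [0.5179, 0.3862]]
```

View pics/topc.png

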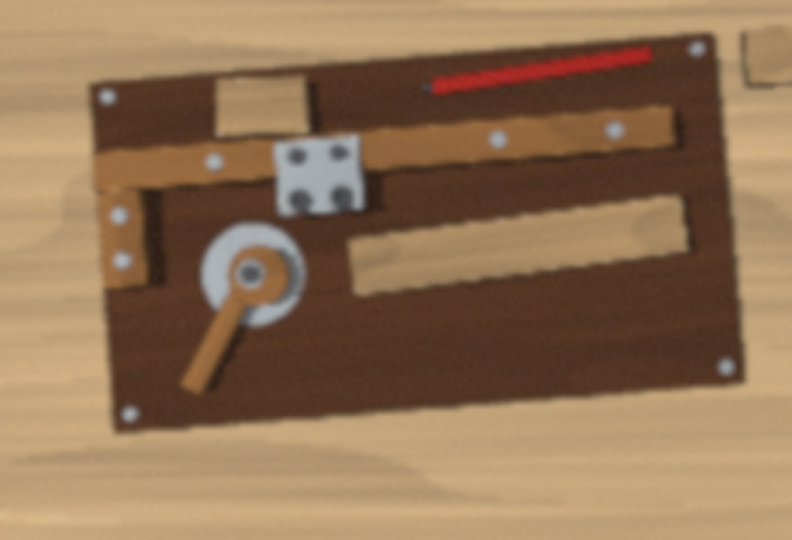

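```bash
cat >> h.py <<'E'
def fw(F,P):  # fence frame (x,y,yaw deg) -> world xy
    a=np.radians(F[2]); return np.array(F[:2])+np.atleast_2d(P)[:,:2]@np.array([[np.cos(a),np.sin(a)],[-np.sin(a),np.cos(a)]])
def wf(F,P):
    a=np.radians(F[2]); return (np.atleast_2d(P)[:,:2]-np.array(F[:2]))@np.array([[np.cos(a),-np.sin(a)],[np.sin(a),np.cos(a)]])
E
python3 - <<'E'
from h import *
from scipy.optimize import least_squares
p=grab('top')
c=lambda *q: np.array([((a+.5)/3.6-.5+210,(b+.5)/3.6-.5+190) for a,b in q])
# board corners, fence top corners, stop corners picked in crop
obs=c((91,85),(714,34),(744,380),(115,431),(677,147),(147,190),(148,286),(104,288),(673,107),(95,153))
m=np.array([[90,40,0],[90,-460,0],[-190,-460,0],[-190,40,0],[0,-415,40],[0,0,36],[-75,0,36],[-75,34,36],[30,-415,40],[30,35,40]])/1e3
def P3(F,m): return np.c_[fw(F,m),m[:,2]+.018]
f=lambda F:(proj(p,P3(F,m))-obs).ravel()
s=least_squares(f,[.575,.174,3.8],x_scale=[.01,.01,1],loss='soft_l1'); F=s.x; print(F.round(4),s.fun.reshape(-1,2).round(1).tolist())
sl=c((349,240),(684,196),(688,252),(354,296))
w=ray(p,sl,.046);print('slat',wf(F,w).round(4).tolist())
b=ray(p,c((250,273)),.055);e=ray(p,c((193,388)),.043);print('bolt',wf(F,b),'end',wf(F,e), np.degrees(np.arctan2(*(wf(F,e)-wf(F,b))[0][::-1])))
E
```

```text
[0.577  0.1772 3.6501] [[-0.2, -0.7], [0.7, -0.5], [1.2, 1.5], [-0.1, 1.1], [-0.2, -0.3], [-1.5, -0.4], [0.2, -0.2], [0.2, 0.2], [-0.0, 0.1], [-0.5, 0.1]]
slat [[-0.0522, -0.1571], [-0.0387, -0.4191], [-0.0822, -0.4184], [-0.0958, -0.1576]]
bolt [[-0.07183018 -0.07910999]] end [[-0.15709769 -0.02730258]] 148.71768678468035
```

```bash
python3 -m creep '[[[0, 0, 0, 6.3, 0], [0, 0, 0, 6.3, 0], [0, 0, 0, 6.37, 0], [0.0232, -0.0383, 0, 0, 0], [0.0232, -0.0383, 0, 0, 0], [0.0232, -0.0383, 0, 0, 0], [0.0232, -0.0383, 0, 0, 0], [0.0232, -0.0383, 0, 0, 0], [0.0232, -0.0383, 0, 0, 0], [0.0232, -0.0383, 0, 0, 0], [0.0232, -0.0383, 0, 0, 0], [0.0232, -0.0383, 0, 0, 0], [0.0232, -0.0383, 0, 0, 0], [0.0232, -0.0383, 0, 0, 0], [0.0232, -0.0383, 0, 0, 0], [0, 0, 0, 0, 0], [0, 0, 0, 0, 0]]]'
python3 - <<'E'
from h import *
p=grab('wrist'); cv2.imwrite('pics/w1.png',p['image']); print(p['position'],proj(p,ctrl.get_state()['ee_pos']))
F=[.577,.1772,3.65]
print(proj(p,[list(fw(F,[[0,0]])[0])+[.018],list(fw(F,[[-.05,-.157]])[0])+[.018+.028]]))
E
```

```text
t: 3.05
ee_pos: [0.4602, -0.0304, 0.2312]
tool_rot: [180.0, 0.0, 3.8]
force: [-0.3, -0.1, -0.3]
grip_width: 0.0
grasp_force: 0.0
[ 0.53582122 -0.02617219  0.37371027] [[308.76939691 308.28154087]]
[[ 64.70173896  40.77204232]
 [253.76457634 104.9891055 ]]
```

View pics/w1.png

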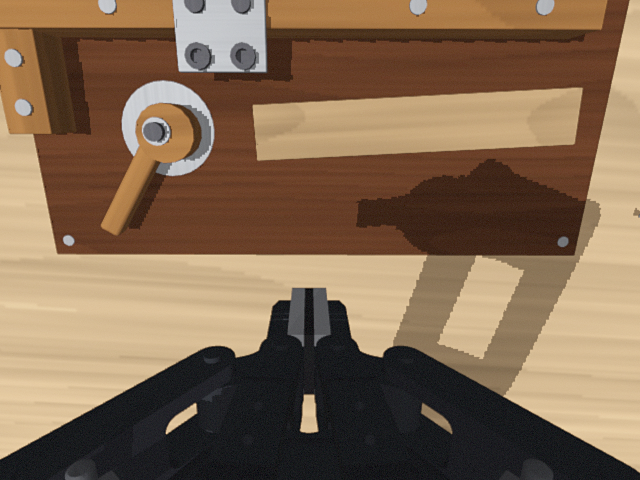

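```bash
python3 -m creep '[[[0, 0.038, 0, 0.15, 0], [0, 0, 0.041, 0, 0], [0, 0, 0.041, 0, 0], [0, 0, 0.041, 0, 0], [0, 0, 0.041, 0, 0], [0, 0, 0.041, 0, 0], [0.01, 0, 0, 0, 0], [0.01, 0, 0, 0, 0], [0, 0, 0, 0, 0], [0, 0, 0, 0, 0]]]'; python3 -m creep '[[[0.003, 0, 0, 0, 0], [0.003, 0, 0, 0, 0], [0.003, 0, 0, 0, 0], [0.003, 0, 0, 0, 0], [0.003, 0, 0, 0, 0]]]'
```

```text
t: 4.1
ee_pos: [0.4846, -0.0689, 0.0285]
tool_rot: [179.9, -0.2, 3.5]
force: [0.0, -0.1, -0.4]
grip_width: -0.0001
grasp_force: 0.0
t: 4.6
ee_pos: [0.4974, -0.0669, 0.0263]
tool_rot: [-180.0, 0.0, 3.5]
force: [-1.3, -0.0, 1.0]
grip_width: 0.0
grasp_force: 0.5
```

```bash
python3 -m creep '[[[0.003, 0, 0, 0, 0], [0.003, 0, 0, 0, 0], [0.003, 0, 0, 0, 0], [0.003, 0, 0, 0, 0], [0.003, 0, 0, 0, 0], [0.001, 0, 0, 0, 0], [0, 0, 0, 0, 0]]]'; python3 - <<'E'
from h import *
F=[.577,.1772,3.65]
print(wf(F,ctrl.get_state()['ee_pos']))
p=grab('top')
m=ctrl.regions_of('slat',p)
for r in m[:2]:
    c,_=cv2.findContours(r['pixels'].astype(np.uint8),0,2); c=max(c,key=cv2.contourArea)
    b=cv2.boxPoints(cv2.minAreaRect(c)); print(r['p'],wf(F,ray(p,b,.046)).round(4).tolist())
p=grab('wrist'); cv2.imwrite('pics/w2.png',p['image'])
E
```

```text
t: 5.3
ee_pos: [0.5138, -0.0661, 0.0263]
tool_rot: [180.0, -0.0, 3.5]
force: [-0.4, -0.7, -0.6]
grip_width: -0.0
grasp_force: 0.0
[[-0.07856391 -0.23882462]]
0.61 [[-0.0269, -0.2808], [-0.0315, -0.4177], [-0.0771, -0.4158], [-0.0725, -0.2791]]
0.4 [[-0.0177, 0.3532], [0.164, 0.3176], [0.1329, 0.1763], [-0.0481, 0.2128]]
```

View pics/w2.png

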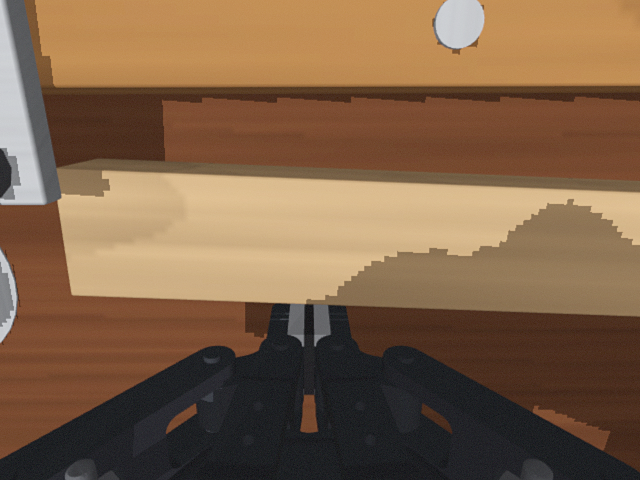

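```bash
python3 - <<'E'
from h import *
F=[.577,.1772,3.65]
p=grab('wrist')
print('slat fence-edge & near',wf(F,ray(p,[[58,168],[640,185],[71,296],[640,316]],.046)).round(4).tolist())
print('fence edge',wf(F,ray(p,[[55,88],[640,88]],.058)).round(4).tolist())
E
```

```text
slat fence-edge & near [[-0.0199, -0.162], [-0.0258, -0.3442], [-0.0638, -0.158], [-0.072, -0.3557]]
fence edge [[0.0028, -0.1728], [0.0023, -0.3277]]
```

```bash
python3 -m creep '[[[0.003, 0, 0, 0, 0], [0.003, 0, 0, 0, 0], [0.003, 0, 0, 0, 0], [0.002, 0, 0, 0, 0], [0, 0, 0, 0, 0]]]'; python3 -m creep '[[[0.001, 0, 0, 0, 0], [0.001, 0, 0, 0, 0], [0, 0, 0, 0, 0]]]';python3 -m creep '[[[0.001, 0, 0, 0, 0], [0.001, 0, 0, 0, 0], [0, 0, 0, 0, 0]]]'
```

```text
t: 6.0
ee_pos: [0.5249, -0.0655, 0.0263]
tool_rot: [180.0, -0.0, 3.5]
force: [0.4, -0.1, -0.4]
grip_width: 0.0006
grasp_force: 0.0
t: 6.3
ee_pos: [0.5265, -0.0653, 0.0263]
tool_rot: [-180.0, 0.0, 3.5]
force: [-0.9, -0.5, -0.2]
grip_width: 0.0001
grasp_force: 0.1
t: 6.6
ee_pos: [0.5286, -0.0652, 0.0263]
tool_rot: [180.0, -0.0, 3.5]
force: [0.1, -0.3, -0.0]
grip_width: 0.0
grasp_force: 0.1
```

```bash
python3 -m creep '[[[-0.015, 0, 0, 0, 0], [-0.015, 0, 0, 0, 0], [0, 0.033, 0, 0, 0], [0, 0.033, 0, 0, 0], [0, 0.034, 0, 0, 0], [0, 0, 0, 0, 0], [0, 0, 0, 0, 0]]]'; python3 - <<'E'
from h import *
F=[.577,.1772,3.65]
print(wf(F,ctrl.get_state()['ee_pos']))
p=grab('wrist'); cv2.imwrite('pics/w3.png',p['image'])
E
```

```text
t: 7.3
ee_pos: [0.5046, -0.1674, 0.0263]
tool_rot: [-180.0, -0.0, 3.4]
force: [0.2, 1.3, -0.1]
grip_width: -0.0001
grasp_force: 0.0
[[-0.09421658 -0.33933275]]
```

View pics/w3.png

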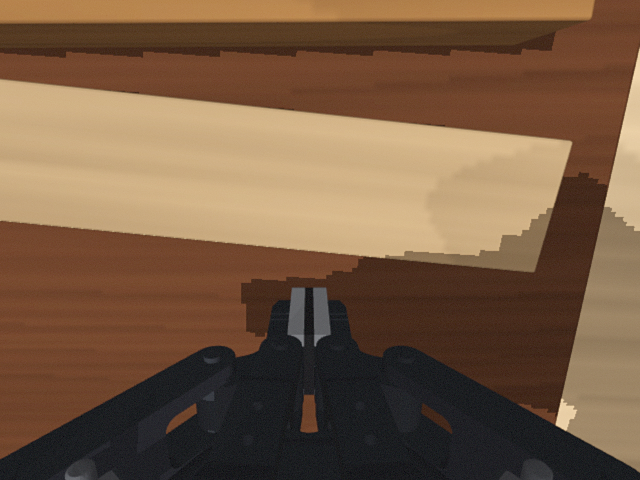

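```bash
python3 - <<'E'
from h import *
F=[.577,.1772,3.65]
p=grab('wrist')
s=wf(F,ray(p,[[0,80],[572,142],[0,221],[534,271]],.046)); f=wf(F,ray(p,[[0,22],[590,18]],.058))
print(s.round(4).tolist(),f.round(4).tolist())
d=s[0]-s[1]; t=d/np.linalg.norm(d); print('left corner',s[1]+.26*t,'tilt deg',np.degrees(np.arctan2(-d[0],d[1])))
d=f[0]-f[1]; print('fence tilt',np.degrees(np.arctan2(-d[0],d[1])))
E
```

```text
[[-0.0099, -0.2498], [-0.0281, -0.4196], [-0.0524, -0.2397], [-0.0705, -0.4151]] [[0.0029, -0.2618], [0.0032, -0.4104]]
left corner [-0.00037148 -0.16110591] tilt deg -6.132379766261512
fence tilt 0.1274114860065908
```

```bash
python3 -m creep '[[[0.008, 0, 0, 0, 0], [0.008, 0, 0, 0, 0], [0.003, 0, 0, 0, 0], [0.003, 0, 0, 0, 0], [0.003, 0, 0, 0, 0], [0.003, 0, 0, 0, 0], [0.003, 0, 0, 0, 0], [0.002, 0, 0, 0, 0], [0.002, 0, 0, 0, 0], [0.002, 0, 0, 0, 0], [0, 0, 0, 0, 0]]]'; python3 -m creep '[[[0.001, 0, 0, 0, 0], [0.001, 0, 0, 0, 0]]]'
python3 - <<'E'
from h import *
F=[.577,.1772,3.65]
print(wf(F,ctrl.get_state()['ee_pos']))
p=grab('wrist'); cv2.imwrite('pics/w4.png',p['image'])
E
```

```text
t: 8.5
ee_pos: [0.5419, -0.1646, 0.0263]
tool_rot: [180.0, -0.0, 3.5]
force: [-0.1, 0.4, -0.7]
grip_width: -0.0001
grasp_force: 0.0
t: 8.7
ee_pos: [0.5434, -0.1645, 0.0263]
tool_rot: [-180.0, 0.0, 3.5]
force: [-0.5, 0.1, -0.6]
grip_width: 0.0
grasp_force: 0.3
[[-0.05525578 -0.33882054]]
```

View pics/w4.png

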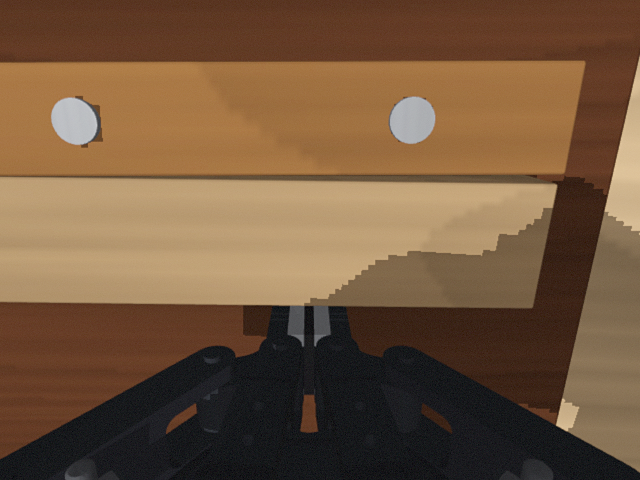

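```bash
python3 -m creep '[[[0.001, 0, 0, 0, 0], [0.001, 0, 0, 0, 0]]]';python3 -m creep '[[[0.0007, 0, 0, 0, 0], [0.0007, 0, 0, 0, 0]]]'; python3 -m creep '[[[0.0005, 0, 0, 0, 0], [0.0005, 0, 0, 0, 0]]]'
```

```text
t: 8.95
ee_pos: [0.5455, -0.1643, 0.0263]
tool_rot: [-180.0, 0.0, 3.5]
force: [-0.1, -1.3, 0.5]
grip_width: -0.0001
grasp_force: 0.3
t: 9.15
ee_pos: [0.5469, -0.1642, 0.0263]
tool_rot: [-180.0, 0.0, 3.5]
force: [-2.6, -0.8, 0.3]
grip_width: -0.0002
grasp_force: 1.9
t: 9.35
ee_pos: [0.5469, -0.1642, 0.0263]
tool_rot: [-180.0, 0.1, 3.5]
force: [-5.9, -1.0, 4.9]
grip_width: 0.0
grasp_force: 3.3
```

```bash
python3 -m creep '[[[-0.010, 0, 0, -0.25, 0], [0, -0.033, 0, 0, 0], [0, -0.033, 0, 0, 0], [0, -0.034, 0, 0, 0], [0.004, 0, 0, 0, 0], [0.002, 0, 0, 0, 0], [0, 0, 0, 0, 0]]]';python3 -m creep '[[[0.001, 0, 0, 0, 0], [0.001, 0, 0, 0, 0], [0, 0, 0, 0, 0]]]'; python3 - <<'E'
from h import *
F=[.577,.1772,3.65]
print(wf(F,ctrl.get_state()['ee_pos']))
p=grab('wrist'); cv2.imwrite('pics/w5.png',p['image'])
E
```

```text
t: 10.05
ee_pos: [0.5383, -0.0655, 0.0266]
tool_rot: [180.0, -0.1, 3.7]
force: [0.0, -0.3, -0.6]
grip_width: 0.0
grasp_force: 0.0
t: 10.35
ee_pos: [0.5395, -0.0652, 0.0263]
tool_rot: [180.0, -0.0, 3.7]
force: [0.2, 0.3, 0.0]
grip_width: 0.0
grasp_force: 0.0
[[-0.05282081 -0.23953477]]
```

View pics/w5.png

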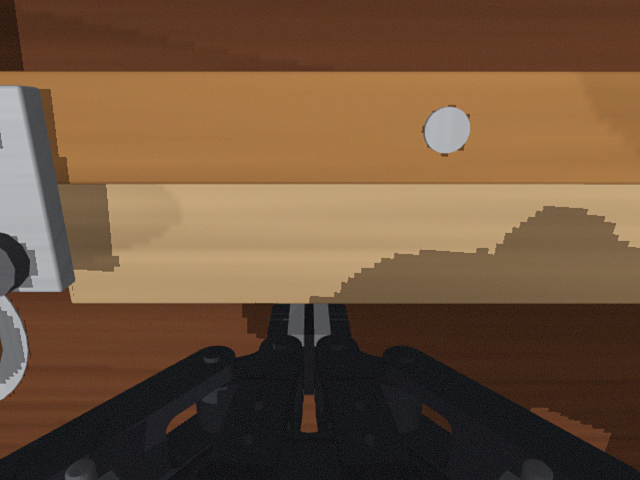

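```bash
python3 -m creep '[[[0.0007, 0, 0, 0, 0], [0.0007, 0, 0, 0, 0]]]';python3 -m creep '[[[0.0006, 0, 0, 0, 0], [0, 0, 0, 0, 0]]]'; python3 - <<'E'
from h import *
p=grab('wrist')
F=[.580,.1772,3.75]
print(wf(F,ctrl.get_state()['ee_pos']))
print(wf(F,ray(p,[[75,303]],.046)))
E
```

```text
t: 10.6
ee_pos: [0.5405, -0.0646, 0.0263]
tool_rot: [-180.0, 0.0, 3.7]
force: [-2.2, -1.7, 1.5]
grip_width: 0.0002
grasp_force: 1.3
t: 10.8
ee_pos: [0.5405, -0.0644, 0.0262]
tool_rot: [-180.0, 0.1, 3.8]
force: [-5.0, -1.6, 2.4]
grip_width: 0.0001
grasp_force: 2.2
[[-0.05526122 -0.23853937]]
[[-0.04291982 -0.15876422]]
```

```bash
python3 - <<'E'
from h import *
F=[.580,.1772,3.7]
p=grab('top')
for k,z in [('glue',.17),('driver',.02),('spare',.028)]:
    for b in ctrl.boxes_of(k,p)[:2]:
        u,v,w,h=b['bbox']; print(k,round(b['p'],2),wf(F,ray(p,[[u-w/2,v-h/2],[u+w/2,v+h/2]],z)).round(3).tolist())
E
python3 -m creep '[[[-0.016, 0, 0, 0, 0], [0, 0.0443, 0, 0, 0], [0, 0.0443, 0, 0, 0], [0, 0.0443, 0, 0, 0], [0, 0, 0, 0, 0]]]'
```

```text
glue 0.63 [[-0.016, -0.621], [-0.079, -0.707]]
driver 0.83 [[-0.154, -0.508], [-0.231, -0.679]]
spare 0.78 [[0.099, -0.477], [0.014, -0.741]]
spare 0.69 [[-0.051, -0.017], [-0.175, -0.098]]
t: 11.55
ee_pos: [0.5363, -0.2041, 0.027]
tool_rot: [179.8, -0.3, 3.5]
force: [-0.3, 0.4, -0.1]
grip_width: 0.0001
grasp_force: 0.0
```

```bash
python3 -m creep '[[[0, 0.0443, 0, 0, 0], [0, 0.0443, 0, 0, 0], [0.0225, 0, 0, 0, 0], [0.0225, 0, 0, 0, 0], [0, -0.01, 0, 0, 0], [0, -0.01, 0, 0, 0], [0, 0, 0, 0, 0], [0, 0, 0, 0, 0]]]'
python3 - <<'E'
from h import *
F=[.580,.1772,3.7]
print(wf(F,ctrl.get_state()['ee_pos']))
p=grab('wrist'); cv2.imwrite('pics/w6.png',p['image'])
E
```

```text
t: 12.35
ee_pos: [0.5829, -0.2625, 0.0264]
tool_rot: [-180.0, 0.0, 3.8]
force: [-0.8, -0.3, 0.4]
grip_width: -0.0
grasp_force: 0.0
[[-0.02543071 -0.43893892]]
```

View pics/w6.png

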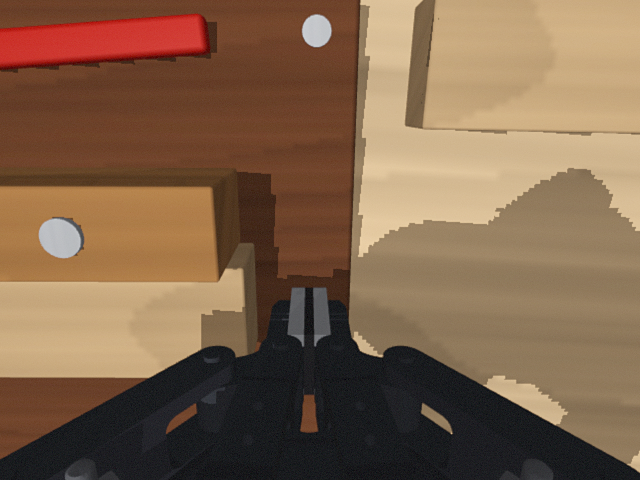

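```bash
python3 -m creep '[[[0, -0.002, 0, 0, 0], [0, -0.002, 0, 0, 0], [0, -0.002, 0, 0, 0], [0, -0.003, 0, 0, 0], [0, -0.003, 0, 0, 0]]]';  python3 -m creep '[[[0, -0.004, 0, 0, 0], [0, -0.004, 0, 0, 0], [0, -0.004, 0, 0, 0], [0, -0.004, 0, 0, 0], [0, -0.004, 0, 0, 0]]]'
```

```text
t: 12.9
ee_pos: [0.5827, -0.2516, 0.0263]
tool_rot: [180.0, -0.0, 3.7]
force: [-0.4, -1.5, -0.0]
grip_width: 0.0003
grasp_force: 0.4
t: 13.4
ee_pos: [0.5814, -0.2312, 0.0263]
tool_rot: [180.0, -0.0, 3.8]
force: [-0.9, -1.0, -0.4]
grip_width: 0.0004
grasp_force: 0.5
```

```bash
python3 -m creep '[[[0.0001, -0.005, 0, 0, 0], [0.0001, -0.005, 0, 0, 0], [0.0001, -0.005, 0, 0, 0], [0.0001, -0.005, 0, 0, 0], [0.0001, -0.005, 0, 0, 0], [0.0001, -0.005, 0, 0, 0], [0.0001, -0.005, 0, 0, 0], [0.0001, -0.005, 0, 0, 0], [0.0001, -0.005, 0, 0, 0], [0.0001, -0.005, 0, 0, 0]]]'; python3 -m creep '[[[0.0001, -0.005, 0, 0, 0], [0.0001, -0.005, 0, 0, 0], [0.0001, -0.005, 0, 0, 0], [0.0001, -0.005, 0, 0, 0], [0.0001, -0.005, 0, 0, 0], [0.0001, -0.005, 0, 0, 0], [0.0001, -0.005, 0, 0, 0], [0.0001, -0.005, 0, 0, 0], [0.0001, -0.005, 0, 0, 0], [0, 0, 0, 0, 0]]]'
python3 - <<'E'
from h import *
F=[.580,.1772,3.7]
print(wf(F,ctrl.get_state()['ee_pos']))
p=grab('wrist'); cv2.imwrite('pics/w7.png',p['image'])
E
```

```text
t: 14.4
ee_pos: [0.5791, -0.1812, 0.0263]
tool_rot: [-180.0, 0.0, 3.8]
force: [-1.0, -1.4, 0.1]
grip_width: -0.0001
grasp_force: 0.6
t: 15.4
ee_pos: [0.5772, -0.1357, 0.0263]
tool_rot: [-180.0, -0.0, 3.8]
force: [0.4, 0.4, 0.9]
grip_width: -0.0
grasp_force: 0.0
[[-0.02303577 -0.31209298]]
```

View pics/w7.png

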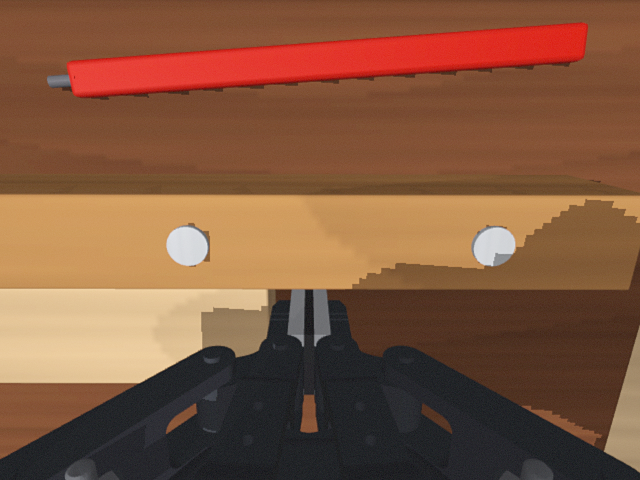

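```bash
python3 -m creep '[[[0, -0.004, 0, 0, 0], [0, -0.004, 0, 0, 0], [0, -0.004, 0, 0, 0], [0, -0.004, 0, 0, 0], [0, -0.004, 0, 0, 0], [0, -0.004, 0, 0, 0], [0, -0.003, 0, 0, 0], [0, -0.002, 0, 0, 0], [0, -0.001, 0, 0, 0], [0, -0.001, 0, 0, 0]]]'; python3 -m creep '[[[0, -0.001, 0, 0, 0], [0, -0.001, 0, 0, 0]]]'; python3 -m creep '[[[0, -0.001, 0, 0, 0], [0, -0.001, 0, 0, 0]]]'
```

```text
t: 16.45
ee_pos: [0.5751, -0.1058, 0.0264]
tool_rot: [180.0, -0.0, 3.8]
force: [0.3, -1.2, 0.7]
grip_width: -0.0003
grasp_force: 0.7
t: 16.65
ee_pos: [0.575, -0.1038, 0.0263]
tool_rot: [180.0, -0.0, 3.7]
force: [-0.5, -1.3, 1.1]
grip_width: -0.0003
grasp_force: 0.7
t: 16.85
ee_pos: [0.5748, -0.1017, 0.0263]
tool_rot: [-180.0, -0.0, 3.7]
force: [0.7, -0.8, 0.9]
grip_width: -0.0001
grasp_force: 0.7
```

```bash
python3 -m creep '[[[0, -0.001, 0, 0, 0], [0, -0.001, 0, 0, 0]]]'; python3 -m creep '[[[0, -0.0007, 0, 0, 0], [0, -0.0007, 0, 0, 0]]]'; python3 -m creep '[[[0, -0.0007, 0, 0, 0], [0, -0.0007, 0, 0, 0]]]'
```

```text
t: 17.05
ee_pos: [0.5747, -0.0997, 0.0263]
tool_rot: [-180.0, -0.0, 3.7]
force: [0.9, -2.0, 0.9]
grip_width: 0.0
grasp_force: 0.7
t: 17.25
ee_pos: [0.5746, -0.0983, 0.0263]
tool_rot: [-180.0, 0.0, 3.8]
force: [0.1, -0.9, 1.2]
grip_width: -0.0
grasp_force: 0.7
t: 17.45
ee_pos: [0.5745, -0.0969, 0.0263]
tool_rot: [180.0, 0.0, 3.7]
force: [-0.3, -1.4, 1.0]
grip_width: -0.0
grasp_force: 0.7
```

```bash
python3 -m creep '[[[0, -0.0007, 0, 0, 0], [0, -0.0007, 0, 0, 0]]]'
```

```text
t: 17.65
ee_pos: [0.5744, -0.0955, 0.0263]
tool_rot: [-180.0, -0.0, 3.7]
force: [0.7, -0.8, 0.8]
grip_width: -0.0001
grasp_force: 0.7
```

```bash
python3 -m creep '[[[0, -0.0008, 0, 0, 0], [0, -0.0008, 0, 0, 0]]]'; python3 -m creep '[[[0, -0.0008, 0, 0, 0], [0, -0.0008, 0, 0, 0]]]'
```

```text
t: 17.85
ee_pos: [0.5743, -0.0939, 0.0263]
tool_rot: [180.0, -0.0, 3.8]
force: [0.7, -1.3, 0.8]
grip_width: 0.0002
grasp_force: 0.7
t: 18.05
ee_pos: [0.5746, -0.0936, 0.0264]
tool_rot: [179.9, -0.0, 3.8]
force: [0.1, -8.6, 0.1]
grip_width: 0.0001
grasp_force: 4.2
```

```bash
python3 -m creep '[[[0, -0.0008, 0, 0, 0], [0, -0.0008, 0, 0, 0]]]'; python3 - <<'E'
from h import *
F=[.580,.1772,3.7]
print(wf(F,ctrl.get_state()['ee_pos']))
p=grab('top'); im=p['image'][215:310,225:380]; cv2.imwrite('pics/t8.png',cv2.resize(im,None,fx=5,fy=5,interpolation=cv2.INTER_CUBIC))
E
```

```text
t: 18.25
ee_pos: [0.5747, -0.0935, 0.0266]
tool_rot: [179.8, -0.1, 3.8]
force: [-1.2, -14.1, -1.2]
grip_width: -0.0001
grasp_force: 6.8
[[-0.02271121 -0.26976907]]
```

View pics/t8.png

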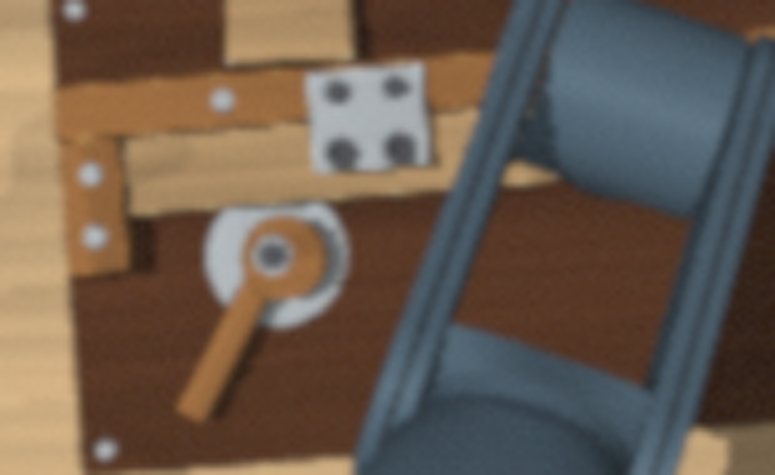

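```bash
python3 -m creep '[[[0, 0.006, 0, 0, 0], [0, 0.006, 0, 0, 0], [-0.026, 0, 0, 0, 0], [-0.026, 0, 0, 0, 0], [0, -0.035, 0, 0, 0], [0, -0.035, 0, 0, 0], [0, -0.037, 0, 0, 0], [0.008, 0, 0, 0, 0], [0.007, 0, 0, 0, 0], [0.002, 0, 0, 0, 0], [0, 0, 0, 0, 0]]]'; python3 -m creep '[[[0.001, 0, 0, 0, 0], [0.001, 0, 0, 0, 0]]]'
python3 - <<'E'
from h import *
F=[.580,.1772,3.7]
print(wf(F,ctrl.get_state()['ee_pos']))
E
```

```text
t: 19.4
ee_pos: [0.5337, 0.0008, 0.0263]
tool_rot: [180.0, -0.0, 3.7]
force: [-0.1, -0.3, 0.3]
grip_width: 0.0002
grasp_force: 0.0
t: 19.6
ee_pos: [0.5348, 0.0012, 0.0262]
tool_rot: [-180.0, 0.0, 3.7]
force: [-1.0, 0.5, -0.2]
grip_width: -0.0001
grasp_force: 0.0
[[-0.05651152 -0.17269192]]
```

```bash
python3 -m creep '[[[0.0007, 0, 0, 0, 0], [0.0006, 0, 0, 0, 0]]]'; python3 -m creep '[[[0.0005, 0, 0, 0, 0], [0, 0, 0, 0, 0]]]'
python3 - <<'E'
from h import *
F=[.580,.1772,3.7]
print(wf(F,ctrl.get_state()['ee_pos']))
E
```

```text
t: 19.8
ee_pos: [0.5362, 0.0017, 0.0263]
tool_rot: [-180.0, 0.0, 3.7]
force: [-0.9, 0.1, -0.6]
grip_width: -0.0001
grasp_force: 0.3
t: 20.0
ee_pos: [0.5362, 0.0019, 0.0262]
tool_rot: [180.0, 0.1, 3.8]
force: [-2.2, -0.7, 0.8]
grip_width: 0.0002
grasp_force: 1.0
[[-0.05504633 -0.17212041]]
```

```bash
python3 -m creep '[[[-0.012, 0, 0, 0, 0], [-0.02, 0, 0, 0, 0], [0, 0, -0.037, 0, 0], [0, 0, -0.037, 0, 0], [-0.04, 0, -0.02, 0, 0], [-0.04, 0, -0.02, 0, 0], [-0.03, -0.03, 0, 0, 0], [0, 0, 0, 0, 0], [0, 0, 0, 0, 0]]]'
cat > look.py <<'E'
from h import *
F=[.580,.1772,3.7]
p=grab('wrist'); cv2.imwrite('pics/w9.png',p['image'])
hsv=cv2.cvtColor(p['image'],cv2.COLOR_BGR2HSV)
X=lambda a,b,z: proj(p,np.r_[fw(F,[[a,b]])[0],z])[0].round(0)
print(X(-.073,-.08,.055),X(-.157,-.027,.043),X(0,0,.018),X(-.075,0,.054))
for k in ['cam','lever_end','cam_bolt']:
    for r in ctrl.regions_of(k,p)[:2]: print(k,round(r['p'],2),r['pixels'].sum(),np.round(r['bbox']))
T=np.eye(4); T[:3,:3]=R.from_euler('xyz',[180,0,3.8],degrees=True).as_matrix(); T[:3,3]=[.4602,-.0304,.2312]
C=T@np.array(p['tool_from_camera']); q=dict(p,position=C[:3,3],rotation=C[:3,:3])
b=ray(q,[[154,131]],.055);e=ray(q,[[112,227]],.043);s=ray(q,[[47,133],[36,30]],.054)
print(b,e,wf(F,b),wf(F,e),wf(F,s))
v=(e-b)[0];print(np.degrees(np.arctan2(v[1],v[0])))
E
python3 look.py
```

```text
t: 20.9
ee_pos: [0.3923, 0.0231, 0.1406]
tool_rot: [180.0, -0.1, 3.8]
force: [0.5, -0.4, -0.5]
grip_width: -0.0002
grasp_force: 0.0
[188.  12.] [119. 172.] [  51. -120.] [35. 17.]
cam 0.77 10564 [178.  93. 147. 179.]
cam_bolt 0.95 10681 [177.  91. 145. 181.]
cam_bolt 0.45 2040 [36. 15. 72. 30.]
[[0.51261333 0.09370733 0.055     ]] [[0.42743042 0.13902488 0.043     ]] [[-0.07263419 -0.07897002]] [[-0.15471509 -0.02824988]] [[-0.0743364   0.00590306]
 [-0.00109336 -0.00039624]]
151.98689498597588
```

View pics/w9.png

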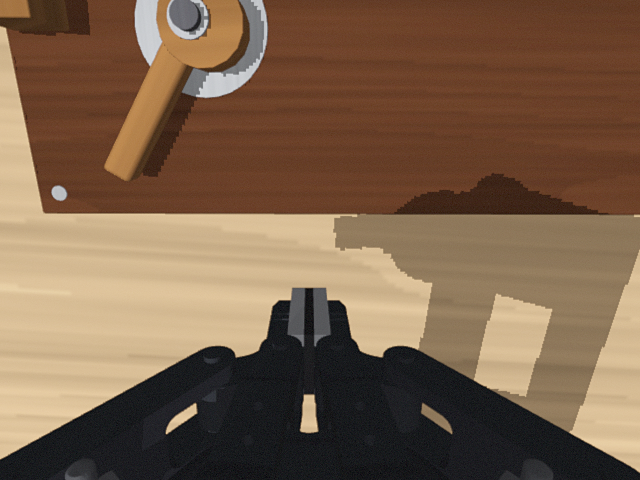

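```bash
python3 -m creep '[[[0, 0, 0, 7.95, 0], [0, 0, 0, 7.95, 0], [0, 0, 0, 7.95, 0], [0, 0, 0, 7.95, 0], [-0.002, -0.0383, 0, 0, 0], [-0.002, -0.0383, 0, 0, 0], [-0.002, -0.0383, 0, 0, 0], [-0.002, -0.0383, 0, 0, 0], [0, 0, 0.035, 0, 0], [0, 0, 0.035, 0, 0], [0, 0, 0, 0, 0], [0, 0, 0, 0, 0]]]'
cat > rel.py <<'E'
from h import *
s=ctrl.get_state(); B=np.array([.512,.095]); a=np.radians(s['tool_rot'][2])
v=s['ee_pos'][:2]-B; x=np.array([np.cos(a),np.sin(a)]); y=np.array([np.sin(a),-np.cos(a)])
print('r',-v@x,'off',-v@y,'lever-normal yaw',s['tool_rot'][2],'force tool x,y',np.array(s['force'])[:2]@x,np.array(s['force'])[:2]@y)
E
python3 rel.py
```

```text
t: 22.3
ee_pos: [0.458, 0.1614, 0.0699]
tool_rot: [179.9, 0.1, -28.1]
force: [0.3, 0.2, 1.4]
grip_width: 0.0003
grasp_force: 0.0
r 0.07890317973710681 off 0.03319301260197367 lever-normal yaw -28.065691941121635 force tool x,y 0.1575916553146772 -0.36718111752344884
```

```bash
python3 -m creep '[[[0, 0, 0.015, 0, 0], [0, 0, 0.015, 0, 0], [0, 0, 0.013, 0, 0], [0, 0, 0, 0, 0], [0, 0.003, 0, 0, 0], [0, 0.003, 0, 0, 0], [0, 0.003, 0, 0, 0], [0, 0.003, 0, 0, 0], [0, 0, 0, 0, 0]]]'; python3 rel.py
python3 -m creep '[[[-0.0011, 0.0042, 0, -3, 0], [-0.0011, 0.0042, 0, -3, 0], [-0.0011, 0.0042, 0, -3, 0], [-0.0011, 0.0042, 0, -3, 0], [-0.0011, 0.0042, 0, -3, 0], [0, 0, 0, 0, 0]]]'; python3 rel.py
```

```text
t: 23.2
ee_pos: [0.4525, 0.1507, 0.0277]
tool_rot: [-180.0, -0.0, -28.1]
force: [0.2, 0.3, 0.4]
grip_width: -0.0001
grasp_force: 0.0
r 0.07872343473438435 off 0.021143196674417497 lever-normal yaw -28.0698123053067 force tool x,y 0.008523078791311506 -0.4004864947109301
t: 23.8
ee_pos: [0.4393, 0.1334, 0.0274]
tool_rot: [180.0, 0.0, -13.0]
force: [-0.2, -0.5, 0.1]
grip_width: -0.0005
grasp_force: 0.0
r 0.07952916827700779 off 0.02103498457023154 lever-normal yaw -13.040886504385295 force tool x,y -0.09991426911673117 0.5197343607117346
```

```bash
python3 -m creep '[[[-0.001, 0.0042, 0, -3, 0], [-0.001, 0.0042, 0, -3, 0], [-0.001, 0.0042, 0, -3, 0], [-0.001, 0.0042, 0, -3, 0], [-0.001, 0.0042, 0, -3, 0], [-0.001, 0.0042, 0, -3, 0], [-0.001, 0.0042, 0, -3, 0], [-0.001, 0.0042, 0, -3, 0], [-0.001, 0.0042, 0, -3, 0], [-0.001, 0.0042, 0, -3, 0], [-0.001, 0.0042, 0, -3, 0], [-0.001, 0.0042, 0, -3, 0], [-0.001, 0.0042, 0, -3, 0], [0, 0, 0, 0, 0]]]'; python3 rel.py
python3 - <<'E'
from h import *
s=ctrl.get_state(); p=grab('wrist')
hsv=cv2.cvtColor(p['image'],cv2.COLOR_BGR2HSV)
for r in ctrl.regions_of('cam',p)[:1]+ctrl.regions_of('lever_end',p)[:1]:
    m=r['pixels'].astype(np.uint8)&((hsv[...,1]>90)&(hsv[...,2]>90)).astype(np.uint8)
    ys,xs=np.nonzero(m); print(r['p'],np.round(r['bbox']),m.sum())
    w=ray(p,np.c_[xs,ys],.043)[:,:2]-[.512,.095]; d=np.linalg.norm(w,axis=1); k=(d>.05)&(d<.11)
    a=np.degrees(np.arctan2(w[k,1],w[k,0]))%360; print(k.sum(),np.median(a) if k.any() else None)
p=grab('top')
for r in ctrl.regions_of('cam',p)[:2]: print(r['p'],r['bbox'],wf([.58,.1772,3.7],ray(p,r['bbox'][:2],.04)))
E
```

```text
t: 25.2
ee_pos: [0.4315, 0.079, 0.0273]
tool_rot: [180.0, 0.0, 25.9]
force: [-0.0, 0.3, -0.1]
grip_width: -0.0
grasp_force: 0.0
r 0.07938111315111022 off 0.020722309223671638 lever-normal yaw 25.87606751024756 force tool x,y 0.1413475749409801 -0.2929626116989751
0.86 [394. 179. 156. 354.] 25709
4886 207.8308184036013
0.87 [393. 179. 158. 354.] 25703
4903 207.77766238897374
0.74 [281.1, 270.4, 15.9, 24.9] [[-0.08894268 -0.08217617]]
0.69 [500.5, 237.3, 38.8, 21.2] [[-0.04543995 -0.70199117]]
```

```bash
python3 -m creep '[[[-0.0007, 0.0028, 0, -2, 0], [-0.0007, 0.0028, 0, -2, 0], [-0.0007, 0.0028, 0, -2, 0], [-0.0007, 0.0028, 0, -2, 0], [0, 0, 0, 0, 0]]]' >/dev/null; python3 rel.py; for i in 1; do python3 -m creep '[[[-0.0004, 0.0014, 0, -1, 0], [-0.0004, 0.0014, 0, -1, 0], [0, 0, 0, 0, 0]]]'>/dev/null; python3 rel.py; done; python3 -m creep '[[[-0.0004, 0.0014, 0, -1, 0], [-0.0004, 0.0014, 0, -1, 0], [0, 0, 0, 0, 0]]]'>/dev/null; python3 rel.py
```

```text
r 0.07948958772839756 off 0.020958248789733475 lever-normal yaw 33.919521516996625 force tool x,y 0.6678008714482565 -0.031709219184172355
r 0.07956144777474847 off 0.02097621594879233 lever-normal yaw 35.96971202762676 force tool x,y 0.249823330363974 0.07715785820142437
r 0.07965980204309969 off 0.02083201336806097 lever-normal yaw 37.98207636183034 force tool x,y 0.2593711399615477 -0.6928884429177947
```

```bash
python3 -m creep '[[[-0.0004, 0.0014, 0, -1, 0], [-0.0004, 0.0014, 0, -1, 0], [0, 0, 0, 0, 0]]]'>/dev/null; python3 rel.py;  python3 -m creep '[[[-0.0004, 0.0014, 0, -1, 0], [-0.0004, 0.0014, 0, -1, 0], [0, 0, 0, 0, 0]]]'>/dev/null; python3 rel.py
```

```text
r 0.07977430832767338 off 0.020817239178728405 lever-normal yaw 39.98881085573805 force tool x,y -0.20029396493571583 0.1842929227429983
r 0.07984704131685773 off 0.02078641028178596 lever-normal yaw 41.986667426223995 force tool x,y 0.13570065229003925 -0.5209609253242762
```

```bash
python3 -m creep '[[[-0.0004, 0.0014, 0, -1, 0], [0, 0, 0, 0, 0]]]'>/dev/null; python3 rel.py;  python3 -m creep '[[[-0.0004, 0.0014, 0, -1, 0], [0, 0, 0, 0, 0]]]'>/dev/null; python3 rel.py
```

```text
r 0.07992717394742203 off 0.020870682415352348 lever-normal yaw 42.98790310711597 force tool x,y 0.14183931424618784 0.2934997507326419
r 0.07996356513036823 off 0.020968306089531926 lever-normal yaw 43.98932978668588 force tool x,y 0.26796820278292827 -0.2492614067591665
```

```bash
python3 -m creep '[[[-0.0003, 0.0014, 0, -1, 0], [0, 0, 0, 0, 0]]]'>/dev/null; python3 rel.py;  python3 -m creep '[[[-0.0003, 0.0014, 0, -1, 0], [0, 0, 0, 0, 0]]]'>/dev/null; python3 rel.py;  python3 -m creep '[[[-0.0003, 0.0014, 0, -1, 0], [0, 0, 0, 0, 0]]]'>/dev/null; python3 rel.py
```

```text
r 0.07995595355386753 off 0.021125308502632167 lever-normal yaw 44.98744282157353 force tool x,y -0.16325238965223177 -0.9084254834935163
r 0.07992306792500614 off 0.02126665064953396 lever-normal yaw 45.98936536586074 force tool x,y 0.5409968846561072 -2.3405100918152093
r 0.07992999112558674 off 0.021341480613298075 lever-normal yaw 46.990060259214204 force tool x,y 1.0578807141660003 -3.7382150600970534
```

```bash
for i in 1 2 3 4; do python3 -m creep '[[[0, 0, 0, 0, 0]]]'>/dev/null; python3 rel.py|grep -o 'force.*'; done
```

```text
force tool x,y 0.22926603211253216 -5.357986883316842
force tool x,y 0.0019617178907145316 -3.7127129508663756
force tool x,y 0.6912504469540539 -3.5716673183456815
force tool x,y 0.051680904208248 -4.197033273690876
```

```bash
python3 -m creep '[[[0, -0.002, 0, 0, 0], [0, -0.006, 0, 0, 0], [0, -0.01, 0, 0, 0], [0, 0, -0.03, 0, 0], [0, 0, -0.04, 0, 0], [0, 0, -0.04, 0, 0], [-0.03, 0, -0.03, 0, 0], [0, 0, 0, 8, 0], [0, 0, 0, 8, 0], [0, 0, 0, 8, 0], [0, 0, 0, 8, 0], [0, 0, 0, 8, 0], [0, 0, 0, 3.3, 0], [0, 0, 0, 0, 0], [0, 0, 0, 0, 0]]]'
python3 - <<'E'
from h import *
F=[.58,.1772,3.7]
p=grab('wrist'); cv2.imwrite('pics/w10.png',p['image']); hsv=cv2.cvtColor(p['image'],cv2.COLOR_BGR2HSV)
r=ctrl.regions_of('cam',p)[0]; m=r['pixels']&(hsv[...,1]>90)&(hsv[...,2]>90)
ys,xs=np.nonzero(m); w=ray(p,np.c_[xs,ys],.043)[:,:2]-[.512,.095]; d=np.linalg.norm(w,axis=1); k=(d>.05)&(d<.11)
print('lever',r['p'],k.sum(),np.median(np.degrees(np.arctan2(w[k,1],w[k,0]))%360))
for r in ctrl.regions_of('slat',p)[:1]:
    m=r['pixels'].astype(np.uint8); c,_=cv2.findContours(m,0,2); c=max(c,key=cv2.contourArea)
    b=cv2.boxPoints(cv2.minAreaRect(c)); print(r['p'],b.round(1).tolist(),wf(F,ray(p,b,.046)).round(4).tolist())
    # near-edge line
    us=np.arange(int(r['bbox'][0]-r['bbox'][2]/2)+10,int(r['bbox'][0]+r['bbox'][2]/2)-10,5)
    for f,z in ((np.max,.046),(np.min,.046)):
        e=np.array([[u,f(np.nonzero(m[:,u])[0])] for u in us if m[:,u].any()],float); W=wf(F,ray(p,e,z))
        print(np.c_[W,][::8].round(4).tolist())
E
```

```text
t: 30.05
ee_pos: [0.4084, 0.0416, 0.1673]
tool_rot: [180.0, -0.0, 3.8]
force: [1.2, -0.1, 0.3]
grip_width: 0.0002
grasp_force: 0.0
lever 0.94 2148 228.0663530558757
0.88 [[94.0, 0.0], [530.0, 0.0], [530.0, 17.0], [94.0, 17.0]] [[-0.0418, 0.0021], [-0.0415, -0.2562], [-0.0506, -0.2578], [-0.0508, 0.0036]]
[[-0.046, -0.002], [-0.0497, -0.0253], [-0.0502, -0.0492], [-0.0459, -0.0735], [-0.0496, -0.0972], [-0.0496, -0.1211], [-0.0496, -0.145], [-0.0496, -0.169], [-0.0495, -0.1929], [-0.0495, -0.2169], [-0.05, -0.2409]]
[[-0.0418, -0.0026], [-0.0418, -0.0263], [-0.0417, -0.05], [-0.0417, -0.0737], [-0.0417, -0.0974], [-0.0417, -0.1211], [-0.0417, -0.1448], [-0.0416, -0.1685], [-0.0416, -0.1922], [-0.0416, -0.2159], [-0.0416, -0.2397]]
```

```bash
python3 -m creep '[[[0.03, -0.01, -0.01, 0, 0], [0.03, -0.01, -0.01, 0, 0], [0, -0.02, 0, 0, 0], [0, 0, 0, 0, 0], [0, 0, 0, 0, 0]]]'|head -2
python3 - <<'E'
from h import *
F=[.58,.1772,3.7]
p=grab('wrist'); im=p['image']; cv2.imwrite('pics/w11.png',im)
def prof(P): 
    uv=proj(p,np.c_[fw(F,P),np.full(len(P),.046)]).astype(np.float32)
    return cv2.remap(im,uv[:,0].reshape(1,-1),uv[:,1].reshape(1,-1),1)[0].sum(1)//3
t=np.arange(-.012,.0181,.001)
for x in (-.036,-.022,-.010): print('stop x',x,prof(np.c_[np.full(len(t),x),t]).tolist())
for y in (-.02,-.06,-.19,-.23,-.25): print('fence y',y,prof(np.c_[t,np.full(len(t),y)]).tolist())
E
```

```text
t: 30.7
ee_pos: [0.4654, 0.0852, 0.1869]
stop x -0.036 [161, 160, 162, 161, 163, 162, 161, 162, 163, 162, 162, 164, 162, 102, 96, 56, 49, 66, 115, 125, 123, 122, 121, 124, 123, 124, 125, 126, 126, 126, 125]
stop x -0.022 [150, 147, 149, 148, 148, 149, 150, 148, 149, 150, 152, 148, 102, 89, 88, 55, 47, 65, 115, 124, 122, 123, 123, 124, 126, 125, 125, 127, 90, 79, 161]
stop x -0.01 [168, 168, 168, 168, 168, 169, 169, 169, 169, 169, 169, 170, 169, 109, 94, 52, 49, 65, 116, 126, 123, 123, 122, 124, 125, 125, 127, 128, 129, 126, 126]
fence y -0.02 [160, 162, 166, 166, 168, 167, 167, 164, 163, 162, 165, 109, 66, 53, 98, 140, 137, 136, 135, 136, 135, 136, 137, 136, 136, 136, 133, 135, 136, 137, 138]
fence y -0.06 [167, 167, 170, 172, 174, 173, 173, 171, 172, 172, 171, 164, 83, 52, 99, 134, 134, 133, 134, 136, 135, 136, 135, 133, 110, 144, 200, 203, 200, 201, 202]
fence y -0.19 [164, 166, 165, 167, 168, 172, 174, 173, 173, 176, 151, 101, 59, 51, 96, 120, 122, 123, 126, 128, 131, 130, 130, 129, 130, 128, 128, 126, 127, 130, 129]
fence y -0.23 [153, 155, 158, 164, 170, 173, 175, 175, 175, 174, 176, 127, 52, 50, 99, 122, 123, 124, 126, 127, 128, 131, 130, 128, 128, 127, 126, 128, 128, 130, 127]
fence y -0.25 [159, 160, 163, 162, 161, 165, 165, 166, 165, 168, 173, 163, 65, 50, 102, 123, 124, 124, 124, 127, 126, 129, 128, 128, 128, 128, 129, 128, 129, 129, 127]
```

```bash
python3 -m creep '[[[0.005, -0.03, -0.01, 0, 0], [0.005, -0.03, -0.01, 0, 0], [0.0, -0.03, 0, 0, 0], [0, 0, 0, 0, 0], [0, 0, 0, 0, 0]]]'|head -2
python3 - <<'E'
from h import *
F=[.58,.1772,3.7]
p=grab('wrist'); im=p['image']; cv2.imwrite('pics/w12.png',im); print('cam',wf(F,p['position']),p['position'])
def prof(P,z): 
    uv=proj(p,np.c_[fw(F,P),np.full(len(P),z)]).astype(np.float32)
    return cv2.remap(im,uv[:,0].reshape(1,-1),uv[:,1].reshape(1,-1),1)[0].sum(1)//3
t=np.arange(-.012,.0121,.0007)
for x in (-.06,-.05,-.036,-.022,-.010): print('stop x',x,prof(np.c_[np.full(len(t),x),t],.05).tolist())
E
```

```text
t: 31.25
ee_pos: [0.4697, 0.1751, 0.2071]
cam [[-0.03440661  0.00421121]] [0.54539335 0.17918209 0.34953573]
stop x -0.06 [60, 61, 63, 62, 60, 43, 35, 35, 33, 33, 34, 35, 34, 33, 37, 34, 34, 32, 37, 38, 32, 53, 86, 103, 102, 100, 99, 101, 101, 101, 101, 101, 100, 102, 104]
stop x -0.05 [59, 59, 60, 56, 42, 32, 33, 34, 34, 34, 34, 33, 36, 35, 30, 31, 36, 32, 36, 32, 33, 55, 89, 104, 103, 102, 102, 102, 101, 101, 102, 102, 103, 101, 106]
stop x -0.036 [136, 137, 137, 136, 136, 137, 137, 137, 137, 136, 138, 139, 139, 137, 136, 136, 139, 136, 98, 82, 76, 69, 86, 102, 102, 101, 101, 102, 102, 102, 103, 103, 102, 104, 103]
stop x -0.022 [123, 124, 125, 124, 123, 124, 123, 122, 123, 125, 127, 125, 125, 127, 126, 128, 126, 92, 75, 74, 71, 69, 88, 104, 104, 103, 103, 103, 103, 102, 102, 105, 105, 107, 106]
stop x -0.01 [145, 143, 143, 144, 144, 143, 144, 144, 145, 145, 143, 143, 144, 145, 145, 145, 147, 146, 112, 89, 84, 76, 90, 106, 105, 103, 103, 105, 104, 105, 105, 105, 104, 105, 108]
```

```bash
python3 -c "
from bench import ctrl
print(ctrl.finish_job())"
```

```text
the job is handed in; nothing more can be done
None
```

The job is handed in. The slat is flush on the fence and butted against the stop, and the cam is snug at about 4 N and held after I let go; the hardest finger push on the slat was about 14 N, nothing else was touched on purpose, and it took about 31 s.

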